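Stand the peg board up on its kickstand

TASK

Two small wooden peg boards lie face down on the worktop; one of them has a folding kickstand on its back. Swing that kickstand fully out, then take the board by its neck and stand it up where it lies, so that it rests by itself on its lower edge and the foot of the kickstand. Leave the plain board where it is.

Things in the scene. Friction and masses are not known exactly. Their poses are not given: they have to be found in the camera images.
- neck (a point): Centre of the neck (28 wide, 42 long, 12 mm thick) of the wooden board with the kickstand, 46 mm up at first. Its axes move with the board and start level: x from the lower edge toward the neck, y along the hinge, z up. In them the kickstand's hinge line is at x -57, z -2 mm from here, the middle of the lower edge at x -142, z -41 mm. Standing, the board has turned 88 deg, lower edge staying down: x points up.
- lower_edge (a point): Middle of the same board's lower edge (100 mm long, 12 mm thick; axes as the neck's), 6 mm up at first. The panel is 100 x 125 mm. The board starts face down on this edge and on two pegs of its face, sloping up 16 deg toward the neck; standing on its kickstand it leans back 14 deg from vertical.
- leg_end (a point): Centre of the kickstand's foot: a black rubber roller, 16 mm in diameter, 22 mm wide along the hinge, at the free end of a light wooden leg (20 x 8 mm) folded along the middle of the board's back, the foot near the lower edge, 85 mm from the hinge line and 3 mm clear of the back. It unfolds in an arc, up and toward the neck. Its axes turn with the leg.
- kickstand (a joint): Angle of the kickstand: near 0 folded, 0.55 rad fully out at its stop. It stays where it is left (friction; 1 N lifts the foot). The board weighs 0.2 to 0.3 kg and would lift if the leg were pulled past its stop.
- plain_board: The other board, same shape, size and pegs but no kickstand: a bystander to leave alone. Origin on the worktop under its middle; x toward its neck.

How it is judged:
By the outcome, as a careful person would: the job done as asked, in the order asked, and still so for the second after the job is handed in, with the robot touching nothing.
It also fails if it takes over 50 s, if anything falls off the work surface, if the arm or the gripper's body presses on something with over 40 N, if the wrist force passes 120 N, or if a joint passes its speed limit or range.

ROBOT

A 7-joint arm with a two-finger parallel gripper is mounted at the origin on a cart in front of the work surface, level with it; the furniture and walls round the work are solid. World frame = base frame: x ahead of the robot, y to its left, z up, the work surface at z = 0. Lengths are in m, angles in degrees, forces in N, time in s.
With the tool pointing down it reaches from about 0.4 to 0.9 m from the base axis. Payload 5.5 kg.
Tool frame: the origin (TCP) lies at the centre of the arm's flange, where the gripper is bolted on; the fingertips stand 173 mm ahead of it and the grasp point (between the pads) lies 155 mm ahead of it; z points along the fingers, y is the line along which they close (so a half turn about z gives the same grasp; the last joint's range is limited). The gripper opens to 85 mm and grips with 20 to 120 N. Pads are 22 mm wide; open, the fingers measure 114 mm over their backs; the gripper's body (76 mm by 85 mm) begins 54 mm behind the grasp point. The pads swing forward as they close: fully open they stand 13 mm farther back than shut.
Start: joints at [83.205, 28.699, -24.465, 88.831, 12.651, 65.22, -12.049], TCP at [0.242, -0.603, 0.405] pointing down, gripper open.
Joint ranges: [-164.97, 164.97], [-17.58, 116.51], [-87.97, 89.64], [11.32, 138.91], [-80.73, 260.73], [10.89, 115.49], [-147.41, 147.41]. Speed limits (degrees/s): [147.25, 147.25, 180, 180, 180, 180, 180].

INTERFACE

Orientations are given as a 3x3 rotation matrix whose columns are the frame's x, y, z axes.
In Python, from plant import get_obs, optics, order gives the robot as it stands. The module is installed in compiled form; this text tells all that it offers.
- The arm moves only by the tool jog_arm, never from a script. Its argument "rows" is a list of rows, each an object of numbers: "ax", "ay", "az": the turn, a rotation vector about the tool's x, y, z in rad; "dx", "dy", "dz": the shift along the tool's x, y, z in m; "hand": the finger opening in m, from 0 to 0.0854. In form: [{"ax": .., "ay": .., "az": .., "dx": .., "dy": .., "dz": .., "hand": ..}, ...]. A call has 1 to 8 rows; each row shifts and turns the commanded pose from where the row before left it, along the tool's axes as they then stand; what a row does not reach is not made up. A row lasts 1/12 s, in which the tool goes at most 41.7 mm and 7.16 degrees, less where a joint would pass 70% of its speed; a pose out of reach is approached as far as the arm can. A call with a gripper value outside its range is refused whole. The fingers move at their own pace and stop on an object; "force" is the grip in N (left out, the last holds). Time passes only in rows, so rows that do not move let the fingers close. It gives the time, the measured TCP pose, the force, the opening and the grip force at its end, in the units of the state.
- get_obs(): the state, without advancing time (a new reading comes with each control period).
- optics.read_camera(name): name is "scene" or "top" or "wrist"; returns (picture, depth): 384x512x3 uint8, red, green, blue; 384x512 float32, m along the optical axis (not along the pixel's ray), 0 where there is no reading.
- optics.camera_params(name): a dict with "camera_matrix" (3x3 intrinsics, pixels), "R" (3x3) and "t" (3): a world point X has camera coordinates R X + t. Camera axes: x right, y down, z forward; pixel columns grow to the right and rows downward; lengths in m; the calibration is good to about 2 mm. A picture is of the moment at which its call begins: read the wrist's pose just before it. camera_params takes no time and is no camera call; for the wrist camera it gives the pose at the moment of the call.
- order.close_job(): hands the job in; it is judged then, once.
The state is a dict: "t": time; "qpos": joint angles; "dq": joint speeds; "joint_torque": joint torques, N m; "ee_pos": TCP position; "ee_rot": TCP orientation; "ft_force": force on the tool from outside, world axes, zero at the start; "moment": the same for the moment, N m; "opening": finger opening in m; "gripper_force": force on a finger pad.
Only numpy, scipy, OpenCV 4.12 (cv2) and the standard library are available. Lean on these libraries where they do the work, as an engineer would, in place of code of your own. Each camera call takes 0.05 s, during which the arm holds its last target. There are 200 camera calls.

## Working session

There is one attempt and no reset: what is moved stays moved. The work goes in short steps, Python scripts to look and compute and a tool call to move; the robot and the scene stay as the last step left them, time stands still between calls to the robot, and variables do not carry over. Pictures are saved under pics/ and viewed, at most 13 in all, crops included, and the job is handed in when it is done.

Besides the shell and the picture viewer there is one more tool, called after ">>>" by a JSON object that holds its "fn" and its "kwargs". jog_arm: Moves the arm, as the interface text tells. Its arguments: {"type":"object","properties":{"rows":{"type":"array"},"force":{"type":"number"}},"required":["rows"]}

```bash
mkdir -p pics
cat > h.py <<'E'
import numpy as np, cv2
from plant import get_obs, optics, order
def cloud(name):
    im,d=optics.read_camera(name); p=optics.camera_params(name)
    K,R,t=[np.array(p[k]) for k in("camera_matrix","R","t")]
    v,u=np.mgrid[:d.shape[0],:d.shape[1]]
    c=np.stack([(u-K[0,2])/K[0,0]*d,(v-K[1,2])/K[1,1]*d,d],-1)
    return im,d,(c-t.reshape(3))@R
def save(im,n): cv2.imwrite("pics/"+n,cv2.cvtColor(im,cv2.COLOR_RGB2BGR))
E
python3 - <<'E'
from h import *
o=get_obs(); print(o["t"],o["ee_pos"],np.round(o["ee_rot"],3),o["opening"])
a,d,P=cloud("scene"); b,d2,P2=cloud("top")
np.savez("top.npz",a=a,P=P,b=b,P2=P2)
for n in("scene","top","wrist"):
    p=optics.camera_params(n); print(n,np.round(-np.array(p["R"]).T@np.array(p["t"]).reshape(3),3),np.round(np.array(p["R"])[2],2))
save(np.hstack([cv2.resize(a,(400,300)),cv2.resize(b,(400,300))]),"a.png"); save(b,"b.png")
E
```

```text
0.0 [ 0.24199088 -0.60289631  0.40363869] [[ 0.928  0.373 -0.001]
 [ 0.373 -0.928  0.002]
 [ 0.    -0.002 -1.   ]] 0.0856433171486159
scene [-0.069  0.523  0.617] [ 0.66 -0.4  -0.64]
top [0.373 0.201 0.912] [ 0.15  0.02 -0.99]
wrist [ 0.306 -0.576  0.373] [-0.25 -0.1  -0.96]
```

View pics/a.png

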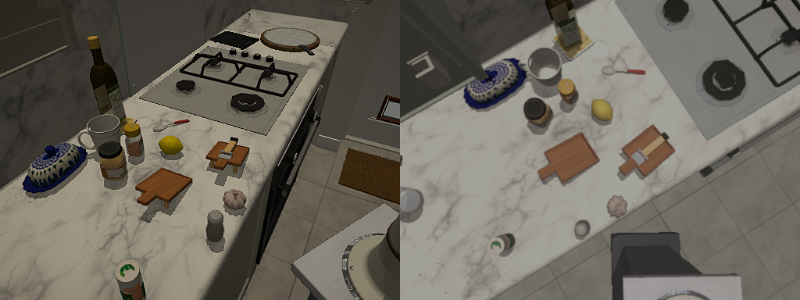

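View pics/b.png

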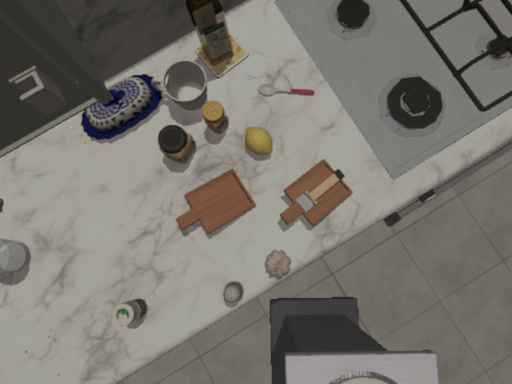

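The kickstand board is at about (318,193) in the top view, with its neck at (291,214), hinge plate at (306,202) and black foot at (338,176). The plain board is at (220,200).

Run:
```python
from h import *
z=np.load("top.npz");b=z["b"];P=z["P2"]
hsv=cv2.cvtColor(b,cv2.COLOR_RGB2HSV)
roi=np.zeros(b.shape[:2],bool);roi[150:235,268:362]=1
wood=roi&((hsv[...,0]<15)|(hsv[...,0]>172))&(hsv[...,1]>90)&(hsv[...,2]>50)&(P[...,2]>0.0)
dark=roi&(b.max(-1)<50)&(P[...,2]>.012)
leg=roi&(hsv[...,0]>14)&(hsv[...,0]<28)&(hsv[...,1]>50)&(hsv[...,2]>120)&(P[...,2]>.012)
for n,m in(("wood",wood),("dark",dark),("leg",leg)):
    n_,l,s,c=cv2.connectedComponentsWithStats(m.astype(np.uint8)); k=1+s[1:,4].argmax(); m=l==k
    q=P[m]; (r)=cv2.minAreaRect((q[:,:2]*1000).astype(np.float32))
    print(n,m.sum(),np.round(np.median(q,0),4),r, q[:,2].min(),q[:,2].max(), s[k])
    print(np.round(cv2.boxPoints(r),0).tolist())
for (u,v) in[(291,214),(286,217),(296,210),(338,176),(340,174),(306,202),(320,190),(330,183)]:
    print((u,v),np.round(P[v,u],4))
# wood plane fit & axis
n_,l,s,c=cv2.connectedComponentsWithStats(wood.astype(np.uint8)); m=l==1+s[1:,4].argmax()
q=P[m]; A=np.c_[q[:,:2],np.ones(len(q))]; 
for i in range(5):
    w,*_=np.linalg.lstsq(A,q[:,2],rcond=None); r=abs(A@w-q[:,2]); k=r<.004; A=A[k];q=q[k]
g=w[:2]; print("slope deg",np.degrees(np.arctan(np.hypot(*g))),"dir up",np.degrees(np.arctan2(g[1],g[0])))
x=g/np.hypot(*g); y=np.array([-x[1],x[0]]); s=q[:,:2]@x; e=q[:,:2]@y
for lo in np.arange(s.min(),s.max(),.01):
    k=(s>=lo)&(s<lo+.01); print(round(lo,3),k.sum(),round(e[k].min(),3),round(e[k].max(),3),round(q[k,2].mean(),4))
```

```text
wood 1938 [0.4896 0.0837 0.0316] ((460.5455627441406, 123.17048645019531), (97.10428619384766, 231.36141967773438), 38.02595520019531) 0.00011833915063871452 0.9115171710619092 [ 281  160   71   65 1938]
[[351.0, 184.0], [494.0, 2.0], [570.0, 62.0], [428.0, 244.0]]
dark 32 [0.5307 0.0334 0.0354] ((531.2169799804688, 33.5460205078125), (16.800724029541016, 7.948074817657471), 36.94673538208008) 0.032506510825544094 0.038542066493648885 [335 171   8   8  32]
[[522.0, 32.0], [527.0, 25.0], [540.0, 35.0], [536.0, 42.0]]
leg 301 [0.5028 0.0694 0.04  ] ((455.3686828613281, 124.12237548828125), (22.4512882232666, 225.11044311523438), 41.26272964477539) 0.014310767881730321 0.9115171710619092 [309 174  30  27 301]
[[373.0, 201.0], [521.0, 32.0], [538.0, 47.0], [390.0, 216.0]]
(291, 214) [0.4453 0.1409 0.0514]
(286, 217) [0.439  0.1518 0.0554]
(296, 210) [0.4537 0.13   0.0498]
(338, 176) [0.5271 0.0351 0.0335]
(340, 174) [0.5307 0.0313 0.0374]
(306, 202) [0.4709 0.1076 0.0432]
(320, 190) [0.496  0.0767 0.0428]
(330, 183) [0.5117 0.0536 0.0365]
slope deg 18.190370448387316 dir up 130.05604486205763
-0.311 5 -0.416 -0.385 0.0129
-0.301 25 -0.477 -0.38 0.0173
-0.291 80 -0.477 -0.381 0.0205
-0.281 122 -0.478 -0.381 0.0241
-0.271 134 -0.477 -0.382 0.0273
-0.261 139 -0.478 -0.382 0.0302
-0.251 124 -0.479 -0.383 0.0332
-0.241 70 -0.479 -0.383 0.0367
-0.231 47 -0.479 -0.384 0.0399
-0.221 15 -0.476 -0.456 0.044
-0.211 2 -0.473 -0.466 0.0492
```

```bash
cat >> h.py <<'E'
from scipy.linalg import fractional_matrix_power as fmp
from scipy.spatial.transform import Rotation as Ro
A=np.radians(128.5)
XB=np.array([np.cos(A),np.sin(A),0]); ZB=np.array([0,0,1.]); YB=np.cross(ZB,XB)
def tool(deg):  # pointing direction angle in (XB,Z) plane; 270=down; tool y=-YB
    a=np.radians(deg); z=np.cos(a)*XB+np.sin(a)*ZB; y=-YB; return np.c_[np.cross(y,z),y,z]
def plan(pos,R,n):
    o=get_obs(); T0=np.eye(4);T0[:3,:3]=o["ee_rot"];T0[:3,3]=o["ee_pos"]
    T=np.eye(4);T[:3,:3]=R;T[:3,3]=pos
    D=np.linalg.inv(T0)@T
    w=Ro.from_matrix(D[:3,:3]).as_rotvec()/n
    # solve shift s: sum R^i s = D.t
    S=sum(Ro.from_rotvec(w*i).as_matrix() for i in range(n))
    s=np.linalg.solve(S,D[:3,3])
    print(n,"rows: rot",np.round(w,4),"shift",np.round(s,4),"|",np.round(np.degrees(np.linalg.norm(w)),2),np.round(np.linalg.norm(s),4))
def st():
    o=get_obs(); R=np.array(o["ee_rot"])
    print("t",o["t"],"p",np.round(o["ee_pos"],4),"z",np.round(R[:,2],3),"y",np.round(R[:,1],3),"q",np.round(o["qpos"],1),"f",np.round(o["ft_force"],1),"open",round(o["opening"],4),o["gripper_force"])
E
python3 - <<'E'
from h import *
plan([0.50,0.05,0.33],tool(270),24)
E
```

```text
24 rows: rot [-0.     -0.0001 -0.0775] shift [0.0338 0.0027 0.0031] | 4.44 0.0341
```

>>> {"fn": "jog_arm", "kwargs": {"rows": [{"az": -0.0775, "dx": 0.034, "dy": 0.003, "dz": 0.003}, {"az": -0.0775, "dx": 0.034, "dy": 0.003, "dz": 0.003}, {"az": -0.0775, "dx": 0.034, "dy": 0.003, "dz": 0.003}, {"az": -0.0775, "dx": 0.034, "dy": 0.003, "dz": 0.003}, {"az": -0.0775, "dx": 0.034, "dy": 0.003, "dz": 0.003}, {"az": -0.0775, "dx": 0.034, "dy": 0.003, "dz": 0.003}, {"az": -0.0775, "dx": 0.034, "dy": 0.003, "dz": 0.003}, {"az": -0.0775, "dx": 0.034, "dy": 0.003, "dz": 0.003}]}}

```text
invalid input at $.rows[0]: expected keys ax, ay, az, dx, dy, dz, hand
```

>>> {"fn": "jog_arm", "kwargs": {"rows": [{"az": -0.0775, "dx": 0.034, "dy": 0.003, "dz": 0.003}, {"az": -0.0775, "dx": 0.034, "dy": 0.003, "dz": 0.003}, {"az": -0.0775, "dx": 0.034, "dy": 0.003, "dz": 0.003}, {"az": -0.0775, "dx": 0.034, "dy": 0.003, "dz": 0.003}, {"az": -0.0775, "dx": 0.034, "dy": 0.003, "dz": 0.003}, {"az": -0.0775, "dx": 0.034, "dy": 0.003, "dz": 0.003}, {"az": -0.0775, "dx": 0.034, "dy": 0.003, "dz": 0.003}, {"az": -0.0775, "dx": 0.034, "dy": 0.003, "dz": 0.003}]}}

```text
invalid input at $.rows[0]: expected keys ax, ay, az, dx, dy, dz, hand
```

Run:
```python
from h import *
st(); plan([0.50,0.05,0.33],tool(270),8)
```

```text
t 0.1 p [ 0.242  -0.6029  0.4038] z [-0.001  0.002 -1.   ] y [ 0.373 -0.928 -0.002] q [ 83.2  28.7 -24.5  88.9  12.7  65.2 -12. ] f [-0.3  0.5 -0.1] open 0.0851 0.0
8 rows: rot [-1.000e-04 -2.000e-04 -2.326e-01] shift [0.1016 0.0002 0.0092] | 13.33 0.102
```

All keys are needed.

>>> {"fn": "jog_arm", "kwargs": {"rows": [{"ax": 0, "ay": 0, "az": -0.0775, "dx": 0.034, "dy": 0.003, "dz": 0.003, "hand": 0.085}, {"ax": 0, "ay": 0, "az": -0.0775, "dx": 0.034, "dy": 0.003, "dz": 0.003, "hand": 0.085}, {"ax": 0, "ay": 0, "az": -0.0775, "dx": 0.034, "dy": 0.003, "dz": 0.003, "hand": 0.085}, {"ax": 0, "ay": 0, "az": -0.0775, "dx": 0.034, "dy": 0.003, "dz": 0.003, "hand": 0.085}, {"ax": 0, "ay": 0, "az": -0.0775, "dx": 0.034, "dy": 0.003, "dz": 0.003, "hand": 0.085}, {"ax": 0, "ay": 0, "az": -0.0775, "dx": 0.034, "dy": 0.003, "dz": 0.003, "hand": 0.085}, {"ax": 0, "ay": 0, "az": -0.0775, "dx": 0.034, "dy": 0.003, "dz": 0.003, "hand": 0.085}, {"ax": 0, "ay": 0, "az": -0.0775, "dx": 0.034, "dy": 0.003, "dz": 0.003, "hand": 0.085}]}}

```text
t: 0.77
ee_pos: [0.4703, -0.4582, 0.38]
ee_rot: [[0.536, 0.844, -0.0], [0.844, -0.536, 0.001], [0.0, -0.0, -1.0]]
ft_force: [-0.2, -0.5, 0.5]
opening: 0.0852
gripper_force: 0.0
```

>>> {"fn": "jog_arm", "kwargs": {"rows": [{"ax": 0, "ay": 0, "az": -0.0775, "dx": 0.034, "dy": 0.003, "dz": 0.003, "hand": 0.085}, {"ax": 0, "ay": 0, "az": -0.0775, "dx": 0.034, "dy": 0.003, "dz": 0.003, "hand": 0.085}, {"ax": 0, "ay": 0, "az": -0.0775, "dx": 0.034, "dy": 0.003, "dz": 0.003, "hand": 0.085}, {"ax": 0, "ay": 0, "az": -0.0775, "dx": 0.034, "dy": 0.003, "dz": 0.003, "hand": 0.085}, {"ax": 0, "ay": 0, "az": -0.0775, "dx": 0.034, "dy": 0.003, "dz": 0.003, "hand": 0.085}, {"ax": 0, "ay": 0, "az": -0.0775, "dx": 0.034, "dy": 0.003, "dz": 0.003, "hand": 0.085}, {"ax": 0, "ay": 0, "az": -0.0775, "dx": 0.034, "dy": 0.003, "dz": 0.003, "hand": 0.085}, {"ax": 0, "ay": 0, "az": -0.0775, "dx": 0.034, "dy": 0.003, "dz": 0.003, "hand": 0.085}]}}

```text
t: 1.43
ee_pos: [0.5706, -0.2086, 0.3562]
ee_rot: [[-0.055, 0.998, -0.0], [0.998, 0.055, 0.0], [0.0, -0.0, -1.0]]
ft_force: [0.4, 0.3, -0.3]
opening: 0.085
gripper_force: 0.0
```

Run:
```python
from h import *
st(); plan([0.50,0.05,0.33],tool(270),8)
```

```text
t 1.4333 p [ 0.5706 -0.2086  0.3562] z [-0.  0. -1.] y [ 0.998  0.055 -0.   ] q [ 50.1  32.2 -44.6  97.4  25.3  61.    0.6] f [ 0.4  0.3 -0.3] open 0.085 0.0
8 rows: rot [ 0.     -0.0001 -0.0771] shift [0.034  0.002  0.0033] | 4.42 0.0342
```

>>> {"fn": "jog_arm", "kwargs": {"rows": [{"ax": 0, "ay": 0, "az": -0.077, "dx": 0.034, "dy": 0.002, "dz": 0.003, "hand": 0.085}, {"ax": 0, "ay": 0, "az": -0.077, "dx": 0.034, "dy": 0.002, "dz": 0.003, "hand": 0.085}, {"ax": 0, "ay": 0, "az": -0.077, "dx": 0.034, "dy": 0.002, "dz": 0.003, "hand": 0.085}, {"ax": 0, "ay": 0, "az": -0.077, "dx": 0.034, "dy": 0.002, "dz": 0.003, "hand": 0.085}, {"ax": 0, "ay": 0, "az": -0.077, "dx": 0.034, "dy": 0.002, "dz": 0.003, "hand": 0.085}, {"ax": 0, "ay": 0, "az": -0.077, "dx": 0.034, "dy": 0.002, "dz": 0.003, "hand": 0.085}, {"ax": 0, "ay": 0, "az": -0.077, "dx": 0.034, "dy": 0.002, "dz": 0.003, "hand": 0.085}, {"ax": 0, "ay": 0, "az": -0.077, "dx": 0.034, "dy": 0.002, "dz": 0.003, "hand": 0.05}]}}

```text
t: 2.1
ee_pos: [0.5002, 0.0504, 0.3325]
ee_rot: [[-0.622, 0.783, 0.0], [0.783, 0.622, 0.0], [0.0, 0.0, -1.0]]
ft_force: [-0.6, -0.3, 0.2]
opening: 0.0752
gripper_force: 0.0
```

Run:
```python
from h import *
st(); a,d,P=cloud("wrist"); save(a,"w1.png"); np.savez("w1.npz",a=a,P=P)
```

```text
t 2.1 p [0.5002 0.0504 0.3325] z [ 0.  0. -1.] y [0.783 0.622 0.   ] q [ 37.2  27.6 -57.  112.9  28.4  54.7   4.5] f [-0.6 -0.3  0.2] open 0.0752 0.0
```

View pics/w1.png

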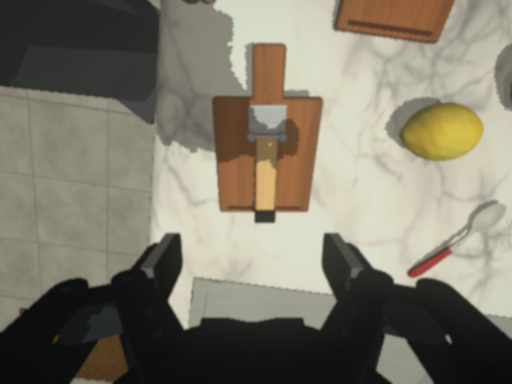

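The board lies straight in this view: neck around (269,70), hinge plate (267,120), foot (265,216), panel corners (214,97), (322,97), (308,211), (220,211).

Run:
```python
from h import *
z=np.load("w1.npz");a=z["a"];P=z["P"]
N=np.array([.4445,.142,0])
def rep(n,m):
    q=P[m]-N; s=q@XB;e=q@YB
    c=lambda v:np.round(np.percentile(v,[2,50,98])*1000,1)
    print(n,m.sum(),"x",c(s),"y",c(e),"z",c(q[:,2]), "mid xy",np.round(N[:2]+XB[:2]*np.mean(np.percentile(s,[2,98]))+YB[:2]*np.mean(np.percentile(e,[2,98])),4))
hsv=cv2.cvtColor(a,cv2.COLOR_RGB2HSV)
R=lambda r0,r1,c0,c1:np.pad(np.ones((r1-r0,c1-c0),bool),((r0,384-r1),(c0,512-c1)))
wood=((hsv[...,0]<15)|(hsv[...,0]>172))&(hsv[...,1]>100)
rep("foot",R(208,226,250,280)&(a.max(-1)<45))
rep("neck",R(44,92,245,292)&wood)
for r in(105,150,180,205): rep("panel row%d"%r,R(r,r+3,200,335)&wood)
rep("panel",R(100,212,205,330)&wood)
rep("leg",R(145,205,255,280)&(hsv[...,0]>14)&(hsv[...,0]<28)&(hsv[...,2]>110))
m=R(44,212,205,330)&wood; q=P[m]-N; s=q@XB; f=np.polyfit(s,q[:,2],1); print("slope",np.degrees(np.arctan(f[0])),f[1])
```

```text
Traceback (most recent call last):
IndexError: index -1 is out of bounds for axis 0 with size 0
```

```bash
cat > rep.py <<'E'
from h import *
z=np.load("w1.npz");a=z["a"];P=z["P"]
N=np.array([.4445,.142,0])
def rep(n,m):
    m=m&np.isfinite(P[...,2])&(P[...,2]<.2)
    if m.sum()<3: print(n,"none");return
    q=P[m]-N; s=q@XB;e=q@YB
    c=lambda v:np.round(np.percentile(v,[2,50,98])*1000,1)
    print(n,m.sum(),"x",c(s),"y",c(e),"z",c(q[:,2]), "mid xy",np.round(N[:2]+XB[:2]*np.mean(np.percentile(s,[2,98]))+YB[:2]*np.mean(np.percentile(e,[2,98])),4))
hsv=cv2.cvtColor(a,cv2.COLOR_RGB2HSV)
R=lambda r0,r1,c0,c1:np.pad(np.ones((r1-r0,c1-c0),bool),((r0,384-r1),(c0,512-c1)))
wood=((hsv[...,0]<15)|(hsv[...,0]>172))&(hsv[...,1]>100)
print(a[216,265],P[216,265],P[70,268])
rep("foot",R(208,226,250,280)&(a.max(-1)<80))
rep("neck",R(44,92,245,292)&wood)
for r in(105,150,180,205): rep("panel row%d"%r,R(r,r+3,200,335)&wood)
rep("panel",R(100,212,205,330)&wood)
rep("leg",R(145,205,255,280)&(hsv[...,0]>14)&(hsv[...,0]<28)&(hsv[...,2]>110))
m=R(44,212,205,330)&wood&(P[...,2]<.2); q=P[m]-N; s=q@XB; f=np.polyfit(s,q[:,2],1); print("slope",np.degrees(np.arctan(f[0])),f[1])
E
python3 rep.py
```

```text
[61 57 49] [0.52631752 0.04268277 0.03518214] [0.43977916 0.14862121 0.05158816]
foot 201 x [-135.  -128.5 -123.8] y [-10.5  -1.3   8.1] z [31.6 34.6 36.5] mid xy [0.526  0.0415]
neck 1454 x [-7.9  9.7 25.6] y [-12.9  -0.4  12.1] z [47.1 52.8 57.5] mid xy [0.4393 0.1492]
panel row105 206 x [-22.  -20.3 -19.1] y [-47.9  17.1  46.5] z [42.6 44.  45.6] mid xy [0.4578 0.1264]
panel row150 225 x [-63.9 -62.2 -60.7] y [-47.6  10.1  45.3] z [30.2 31.8 33.1] mid xy [0.4841 0.094 ]
panel row180 212 x [-96.3 -94.6 -92.8] y [-47.8   9.6  45. ] z [20.7 22.3 23.8] mid xy [0.5044 0.0689]
panel row205 194 x [-126.9 -124.9 -123.1] y [-48.4 -14.1  44.3] z [12.6 13.8 15.3] mid xy [0.5239 0.0454]
panel 7829 x [-127.5  -65.9  -16.3] y [-47.9   9.3  45.6] z [12.9 30.6 45.3] mid xy [0.4901 0.0865]
leg 1240 x [-115.9  -84.4  -55.7] y [-12.5  -1.2   8.6] z [25.4 39.3 46.8] mid xy [0.4995 0.0761]
slope 16.14496913772067 0.04974772262321611
```

>>> {"fn": "jog_arm", "kwargs": {"rows": [{"ax": 0, "ay": 0, "az": 0, "dx": -0.005, "dy": 0.003, "dz": 0.024, "hand": 0.045}, {"ax": 0, "ay": 0, "az": 0, "dx": -0.005, "dy": 0.003, "dz": 0.024, "hand": 0.045}, {"ax": 0, "ay": 0, "az": 0, "dx": -0.005, "dy": 0.003, "dz": 0.024, "hand": 0.045}, {"ax": 0, "ay": 0, "az": 0, "dx": -0.005, "dy": 0.003, "dz": 0.024, "hand": 0.045}, {"ax": 0, "ay": 0, "az": 0, "dx": -0.005, "dy": 0.0025, "dz": 0.024, "hand": 0.045}, {"ax": 0, "ay": 0, "az": 0, "dx": 0, "dy": 0, "dz": 0.01, "hand": 0.045}, {"ax": 0, "ay": 0, "az": 0, "dx": 0, "dy": 0, "dz": 0.0105, "hand": 0.045}, {"ax": 0, "ay": 0, "az": 0, "dx": 0, "dy": 0, "dz": 0, "hand": 0.045}]}}

```text
t: 2.82
ee_pos: [0.5268, 0.0382, 0.1907]
ee_rot: [[-0.619, 0.786, -0.003], [0.786, 0.619, 0.0], [0.002, -0.002, -1.0]]
ft_force: [-0.4, 0.1, -0.0]
opening: 0.0448
gripper_force: 0.0
```

Run:
```python
from h import *
st(); a,d,P=cloud("wrist"); b,_,_=cloud("scene"); save(np.hstack([cv2.resize(a[100:],(400,222)),cv2.resize(b[140:260,220:360],(400,222))]),"w2.png")
```

```text
t 2.8167 p [0.5268 0.0382 0.1907] z [-0.003  0.    -1.   ] y [ 0.786  0.619 -0.002] q [ 27.7  41.4 -44.4 113.4  42.5  43.2  -4.2] f [-0.4  0.1 -0. ] open 0.0448 0.0
```

View pics/w2.png

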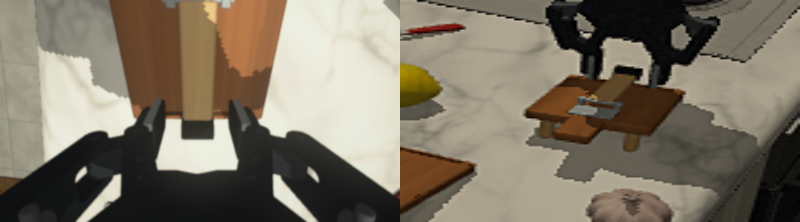

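The foot (197,130 in the left half) sits centred between the two fingertips (155 and 237). I'll close gently.

>>> {"fn": "jog_arm", "kwargs": {"force": 20, "rows": [{"ax": 0, "ay": 0, "az": 0, "dx": 0, "dy": 0, "dz": 0, "hand": 0.015}, {"ax": 0, "ay": 0, "az": 0, "dx": 0, "dy": 0, "dz": 0, "hand": 0.015}, {"ax": 0, "ay": 0, "az": 0, "dx": 0, "dy": 0, "dz": 0, "hand": 0.015}, {"ax": 0, "ay": 0, "az": 0, "dx": 0, "dy": 0, "dz": 0, "hand": 0.015}, {"ax": 0, "ay": 0, "az": 0, "dx": 0, "dy": 0, "dz": 0, "hand": 0.015}, {"ax": 0, "ay": 0, "az": 0, "dx": 0, "dy": 0, "dz": 0, "hand": 0.015}]}}

```text
t: 3.42
ee_pos: [0.5282, 0.0383, 0.1927]
ee_rot: [[-0.619, 0.786, 0.001], [0.786, 0.619, 0.0], [-0.001, 0.001, -1.0]]
ft_force: [1.1, 0.3, 0.1]
opening: 0.0214
gripper_force: 25.4
```

```bash
cat >> h.py <<'E'
NK=np.array([.4393,.1492,.046])
E
python3 - <<'E'
from h import *
st(); o=get_obs()
H=NK-.057*XB-.002*ZB
p=np.array(o["ee_pos"]); 
# rotate about -? leg: -x -> +z  == pointing angle decreases
for dg in(15,31.5):
    r=Ro.from_rotvec(YB*np.radians(dg)).as_matrix()  # check sign below
    if (r@(-XB))[2]<0: r=r.T
    print(dg, np.round(H+r@(p-H),4)); plan(H+r@(p-H), r@np.array(o["ee_rot"]), 8 if dg>20 else 4)
E
```

```text
t 3.4167 p [0.5282 0.0383 0.1927] z [ 0.001  0.    -1.   ] y [0.786 0.619 0.001] q [ 27.8  41.2 -44.5 113.3  42.5  43.2  -4.2] f [1.1 0.3 0.1] open 0.0214 25.369429886341095
15 [0.5024 0.0707 0.2097]
4 rows: rot [-0.0003 -0.0654 -0.0001] shift [ 0.0099 -0.     -0.0053] | 3.75 0.0112
31.5 [0.472  0.1089 0.2153]
8 rows: rot [-0.0003 -0.0687 -0.0001] shift [ 0.0104 -0.     -0.0055] | 3.94 0.0118
```

>>> {"fn": "jog_arm", "kwargs": {"rows": [{"ax": 0, "ay": -0.069, "az": 0, "dx": 0.0104, "dy": 0, "dz": -0.0055, "hand": 0.015}, {"ax": 0, "ay": -0.069, "az": 0, "dx": 0.0104, "dy": 0, "dz": -0.0055, "hand": 0.015}, {"ax": 0, "ay": -0.069, "az": 0, "dx": 0.0104, "dy": 0, "dz": -0.0055, "hand": 0.015}, {"ax": 0, "ay": -0.069, "az": 0, "dx": 0.0104, "dy": 0, "dz": -0.0055, "hand": 0.015}, {"ax": 0, "ay": -0.069, "az": 0, "dx": 0.0104, "dy": 0, "dz": -0.0055, "hand": 0.015}, {"ax": 0, "ay": -0.069, "az": 0, "dx": 0.0104, "dy": 0, "dz": -0.0055, "hand": 0.015}, {"ax": 0, "ay": 0, "az": 0, "dx": 0, "dy": 0, "dz": 0, "hand": 0.015}]}}

```text
t: 4.0
ee_pos: [0.4847, 0.0937, 0.214]
ee_rot: [[-0.571, 0.782, 0.252], [0.715, 0.624, -0.315], [-0.404, 0.0, -0.915]]
ft_force: [0.1, 1.5, -1.9]
opening: 0.0212
gripper_force: 25.1
```

Run:
```python
from h import *
st(); a,d,P=cloud("wrist"); b,_,_=cloud("scene"); save(np.hstack([cv2.resize(a[100:],(400,222)),cv2.resize(b[120:260,220:360],(400,400))[50:272]]),"w3.png")
```

```text
t 4.0 p [0.4847 0.0937 0.214 ] z [ 0.252 -0.315 -0.915] y [0.782 0.624 0.   ] q [  4.5  31.4 -32.1 122.5  64.6  44.  -38. ] f [ 0.1  1.5 -1.9] open 0.0212 25.101041793823242
```

View pics/w3.png

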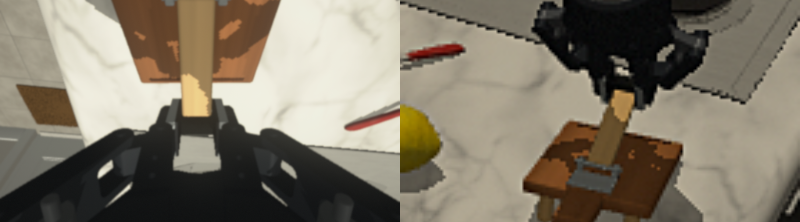

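The leg is held by its foot and has swung up; the board stays down. I'll carry on to the stop.

>>> {"fn": "jog_arm", "kwargs": {"rows": [{"ax": 0, "ay": -0.05, "az": 0, "dx": 0.0076, "dy": 0, "dz": -0.004, "hand": 0.015}, {"ax": 0, "ay": -0.05, "az": 0, "dx": 0.0076, "dy": 0, "dz": -0.004, "hand": 0.015}, {"ax": 0, "ay": 0, "az": 0, "dx": 0, "dy": 0, "dz": 0, "hand": 0.015}]}}

```text
t: 4.35
ee_pos: [0.4753, 0.1043, 0.2139]
ee_rot: [[-0.54, 0.785, 0.303], [0.684, 0.619, -0.386], [-0.49, -0.001, -0.872]]
ft_force: [-0.6, -0.0, -3.4]
opening: 0.0211
gripper_force: 25.1
```

>>> {"fn": "jog_arm", "kwargs": {"rows": [{"ax": 0, "ay": -0.025, "az": 0, "dx": 0.0038, "dy": 0, "dz": -0.002, "hand": 0.015}, {"ax": 0, "ay": 0, "az": 0, "dx": 0, "dy": 0, "dz": 0, "hand": 0.015}]}}

```text
t: 4.52
ee_pos: [0.4734, 0.1068, 0.214]
ee_rot: [[-0.532, 0.786, 0.315], [0.675, 0.618, -0.403], [-0.511, -0.001, -0.859]]
ft_force: [-0.0, 1.3, -1.4]
opening: 0.0211
gripper_force: 25.1
```

>>> {"fn": "jog_arm", "kwargs": {"rows": [{"ax": 0, "ay": -0.015, "az": 0, "dx": 0.0023, "dy": 0, "dz": -0.0012, "hand": 0.015}, {"ax": 0, "ay": 0, "az": 0, "dx": 0, "dy": 0, "dz": 0, "hand": 0.015}]}}

```text
t: 4.68
ee_pos: [0.4718, 0.1088, 0.2141]
ee_rot: [[-0.526, 0.787, 0.324], [0.669, 0.618, -0.414], [-0.525, -0.001, -0.851]]
ft_force: [0.1, -0.2, -1.1]
opening: 0.0211
gripper_force: 25.1
```

```bash
cat > legang.py <<'E'
from h import *
def leg(cam="wrist"):
    a,d,P=cloud(cam); hsv=cv2.cvtColor(a,cv2.COLOR_RGB2HSV)
    q=P-NK; s=q@XB; e=q@YB
    near=(d>0)&(abs(e)<.06)&(s>-.17)&(s<.03)&(q[...,2]<.1)
    sat=hsv[...,1]; h=hsv[...,0]
    lg=near&(abs(e)<.009)&(h>12)&(h<30)&(s<-.068)
    wd=near&((h<11)|(h>172))&(sat>100)&(abs(e)>.018)&(s>-.135)
    for n,m in(("leg",lg),("board",wd)):
        x,z=s[m],P[...,2][m]
        for i in range(6):
            f=np.polyfit(x,z,1); k=abs(np.polyval(f,x)-z)<.003; x,z=x[k],z[k]
        print(n,m.sum(),len(x),"slope",np.degrees(np.arctan(f[0])),"z at hinge",np.polyval(f,-.057),"range",x.min(),x.max())
E
python3 - <<'E'
from legang import *
st(); leg(); leg("top")
E
```

```text
t 4.6833 p [0.4718 0.1088 0.2141] z [ 0.324 -0.414 -0.851] y [ 0.787  0.618 -0.001] q [ -2.4  31.5 -29.7 124.3  71.5  49.5 -49.1] f [ 0.1 -0.2 -1.1] open 0.0211 25.087075531482697
leg 6285 5520 slope -19.255543010083972 z at hinge 0.047758799369794866 range -0.13827660350470397 -0.06800559113644011
board 1 1 slope -29.62049809469335 z at hinge 0.0888087048353691 range -0.09920144923614903 -0.09920144923614903
leg 41 37 slope -18.48536611343264 z at hinge 0.054483398246479645 range -0.14953780173243517 -0.13742537667330215legang.py:12: RankWarning: Polyfit may be poorly conditioned
  f=np.polyfit(x,z,1); k=abs(np.polyval(f,x)-z)<.003; x,z=x[k],z[k]
legang.py:12: RankWarning: Polyfit may be poorly conditioned
  f=np.polyfit(x,z,1); k=abs(np.polyval(f,x)-z)<.003; x,z=x[k],z[k]
legang.py:12: RankWarning: Polyfit may be poorly conditioned
  f=np.polyfit(x,z,1); k=abs(np.polyval(f,x)-z)<.003; x,z=x[k],z[k]
legang.py:12: RankWarning: Polyfit may be poorly conditioned
  f=np.polyfit(x,z,1); k=abs(np.polyval(f,x)-z)<.003; x,z=x[k],z[k]
legang.py:12: RankWarning: Polyfit may be poorly conditioned
  f=np.polyfit(x,z,1); k=abs(np.polyval(f,x)-z)<.003; x,z=x[k],z[k]
legang.py:12: RankWarning: Polyfit may be poorly conditioned
  f=np.polyfit(x,z,1); k=abs(np.polyval(f,x)-z)<.003; x,z=x[k],z[k]
Traceback (most recent call last):
  File "legang.py", line 12, in leg
    f=np.polyfit(x,z,1); k=abs(np.polyval(f,x)-z)<.003; x,z=x[k],z[k]
TypeError: expected non-empty vector for x
```

Run:
```python
from h import *
z=np.load("w1.npz");a=z["a"];P=z["P"]; h=cv2.cvtColor(a,cv2.COLOR_RGB2HSV)[...,0]
q=P-NK;s=q@XB;e=q@YB
m=(abs(e)<.009)&(h>12)&(h<30)&(s<-.075)&(s>-.125)&(q[...,2]<.1)
print(m.sum(),np.degrees(np.arctan(np.polyfit(s[m],P[...,2][m],1)[0])))
a,d,P=cloud("wrist");save(a,"w4.png")
H=cv2.cvtColor(a,cv2.COLOR_RGB2HSV);q=P-NK;s=q@XB;e=q@YB
m=((H[...,0]<13)|(H[...,0]>172))&(H[...,1]>90)&(abs(e)<.05)&(abs(e)>.02)&(s>-.14)&(s<0)&(P[...,2]<.07)
x,zz=s[m],P[...,2][m];print(m.sum())
if m.sum()>50:
    f=np.polyfit(x,zz,1);print(np.degrees(np.arctan(f[0])),np.polyval(f,[-.13,-.057,0]),x.min(),x.max())
```

```text
856 13.571069317392922
984
12.490304013077486 [0.02373813 0.03990888 0.05253535] -0.1395026013794433 -0.032041967726544655
```

View pics/w4.png

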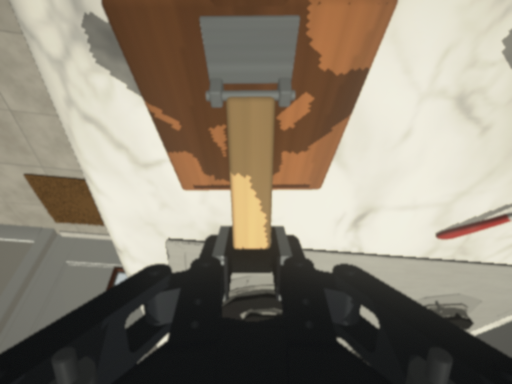

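The foot is held; the board's lower edge seems slightly lifted, i.e. the leg is at its stop. I'll lower it back down with the leg, turning about the pegs.

```bash
cat > bs.py <<'E'
from h import *
def bs():
    a,d,P=cloud("wrist");H=cv2.cvtColor(a,cv2.COLOR_RGB2HSV);q=P-NK;s=q@XB;e=q@YB
    m=((H[...,0]<13)|(H[...,0]>172))&(H[...,1]>90)&(abs(e)<.046)&(abs(e)>.022)&(s>-.126)&(s<-.03)&(P[...,2]<.07)
    x,zz=s[m],P[...,2][m]
    f=np.median([0]);f=np.polyfit(x,zz,1)
    for i in range(4): k=abs(np.polyval(f,x)-zz)<.004; f=np.polyfit(x[k],zz[k],1)
    print("board",m.sum(),k.sum(),np.degrees(np.arctan(f[0])),np.polyval(f,[-.12,-.057]))
    m=(abs(e)<.008)&(H[...,0]>12)&(H[...,0]<30)&(s<-.075)&(s>-.125)&(q[...,2]<.1)&(P[...,2]>.045)
    if m.sum()>40: f=np.polyfit(s[m],P[...,2][m],1);print("leg",m.sum(),np.degrees(np.arctan(f[0])))
E
python3 - <<'E'
from bs import *
bs(); st(); o=get_obs(); p=np.array(o["ee_pos"]); piv=NK-.03*XB; piv[2]=0
r=Ro.from_rotvec(YB*np.radians(3)).as_matrix()
if (r@(-XB))[2]>0: r=r.T
plan(piv+r@(p-piv), r@np.array(o["ee_rot"]),4)
E
```

```text
board 720 720 12.49897431730634 [0.02596043 0.03992601]
leg 3595 -18.718213939529704
t 4.8833 p [0.4718 0.109  0.2143] z [ 0.325 -0.413 -0.851] y [ 0.786  0.618 -0.   ] q [ -2.5  31.5 -29.7 124.3  71.5  49.5 -49.1] f [ 0.7  0.1 -2.1] open 0.0209 25.073297023773193
4 rows: rot [ 0.0001  0.0131 -0.    ] shift [-0.0022  0.      0.0017] | 0.75 0.0028
```

>>> {"fn": "jog_arm", "kwargs": {"rows": [{"ax": 0, "ay": 0.013, "az": 0, "dx": -0.0022, "dy": 0, "dz": 0.0017, "hand": 0.015}, {"ax": 0, "ay": 0.013, "az": 0, "dx": -0.0022, "dy": 0, "dz": 0.0017, "hand": 0.015}, {"ax": 0, "ay": 0.013, "az": 0, "dx": -0.0022, "dy": 0, "dz": 0.0017, "hand": 0.015}, {"ax": 0, "ay": 0.013, "az": 0, "dx": -0.0022, "dy": 0, "dz": 0.0017, "hand": 0.015}, {"ax": 0, "ay": 0, "az": 0, "dx": 0, "dy": 0, "dz": 0, "hand": 0.015}]}}

```text
t: 5.3
ee_pos: [0.479, 0.0999, 0.213]
ee_rot: [[-0.541, 0.787, 0.297], [0.69, 0.617, -0.378], [-0.481, 0.0, -0.877]]
ft_force: [0.2, 0.6, -2.0]
opening: 0.0213
gripper_force: 25.1
```

Run:
```python
from bs import *
st(); bs()
```

```text
t 5.3 p [0.479  0.0999 0.213 ] z [ 0.297 -0.378 -0.877] y [0.787 0.617 0.   ] q [  0.3  31.5 -30.2 123.5  69.4  46.9 -45.1] f [ 0.2  0.6 -2. ] open 0.0213 25.088242292404175
board 462 462 15.480760627717688 [0.02198457 0.03943323]
leg 3670 -16.327841106940408
```

>>> {"fn": "jog_arm", "kwargs": {"rows": [{"ax": 0, "ay": 0.01, "az": 0, "dx": -0.0017, "dy": 0, "dz": 0.0013, "hand": 0.015}, {"ax": 0, "ay": 0, "az": 0, "dx": 0, "dy": 0, "dz": 0, "hand": 0.015}, {"ax": 0, "ay": 0, "az": 0, "dx": 0, "dy": 0, "dz": 0, "hand": 0.045}, {"ax": 0, "ay": 0, "az": 0, "dx": 0, "dy": 0, "dz": 0, "hand": 0.045}, {"ax": 0, "ay": 0, "az": 0, "dx": 0, "dy": 0, "dz": 0, "hand": 0.045}, {"ax": 0, "ay": 0, "az": 0, "dx": 0, "dy": 0, "dz": -0.02, "hand": 0.045}, {"ax": 0, "ay": 0, "az": 0, "dx": 0, "dy": 0, "dz": -0.03, "hand": 0.045}, {"ax": 0, "ay": 0, "az": 0, "dx": 0, "dy": 0, "dz": -0.03, "hand": 0.045}]}}

```text
t: 6.02
ee_pos: [0.4557, 0.1289, 0.2833]
ee_rot: [[-0.546, 0.786, 0.29], [0.692, 0.618, -0.372], [-0.472, -0.002, -0.882]]
ft_force: [1.1, -0.3, -0.1]
opening: 0.0447
gripper_force: 0.0
```

Run:
```python
from bs import *
st(); bs()
a,d,P=cloud("wrist");save(a,"w5.png");np.savez("w5.npz",a=a,P=P)
```

```text
t 6.0167 p [0.4557 0.1289 0.2833] z [ 0.29  -0.372 -0.882] y [ 0.786  0.618 -0.002] q [  1.4  23.1 -36.  123.2  57.3  51.7 -36.6] f [ 1.1 -0.3 -0.1] open 0.0447 0.0
board 202 199 14.550133532422077 [0.0267345  0.04308623]
leg 1154 -15.499930171547444
```

View pics/w5.png

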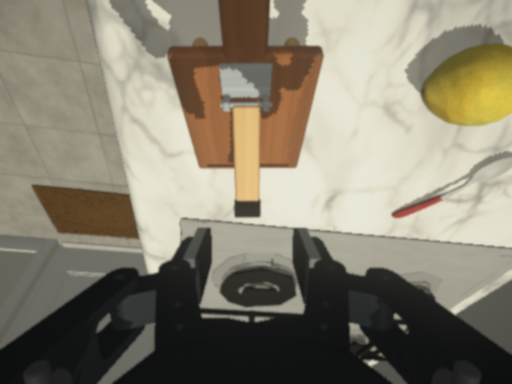

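The leg is out, with its foot at (247,208) overhanging the lower edge at row 166, and the board lies flat again. Next I'll rehearse the end pose of the standing motion in free air.

```bash
cat >> h.py <<'E'
def gp(neck,deg,back=0): R=tool(deg); return neck-(.155+back)*R[:,2],R
NE=NK-.1825*XB; NE[2]=.145
E
python3 - <<'E'
from h import *
p,R=gp(NE+[0,0,.03],308); print(p); plan(p,R,8)
E
```

```text
[ 0.61231395 -0.06830835  0.29714167]
8 rows: rot [ 0.0009  0.1446 -0.    ] shift [-0.0335 -0.0003 -0.0018] | 8.29 0.0335
```

>>> {"fn": "jog_arm", "kwargs": {"rows": [{"ax": 0, "ay": 0.1155, "az": 0, "dx": -0.0268, "dy": 0, "dz": -0.0014, "hand": 0.06}, {"ax": 0, "ay": 0.1155, "az": 0, "dx": -0.0268, "dy": 0, "dz": -0.0014, "hand": 0.06}, {"ax": 0, "ay": 0.1155, "az": 0, "dx": -0.0268, "dy": 0, "dz": -0.0014, "hand": 0.06}, {"ax": 0, "ay": 0.1155, "az": 0, "dx": -0.0268, "dy": 0, "dz": -0.0014, "hand": 0.06}, {"ax": 0, "ay": 0.1155, "az": 0, "dx": -0.0268, "dy": 0, "dz": -0.0014, "hand": 0.06}, {"ax": 0, "ay": 0.1155, "az": 0, "dx": -0.0268, "dy": 0, "dz": -0.0014, "hand": 0.06}, {"ax": 0, "ay": 0.1155, "az": 0, "dx": -0.0268, "dy": 0, "dz": -0.0014, "hand": 0.06}, {"ax": 0, "ay": 0.1155, "az": 0, "dx": -0.0268, "dy": 0, "dz": -0.0014, "hand": 0.06}]}}

```text
t: 6.78
ee_pos: [0.5788, -0.0284, 0.3141]
ee_rot: [[-0.567, 0.788, -0.241], [0.727, 0.616, 0.303], [0.387, -0.004, -0.922]]
ft_force: [1.6, 0.7, -0.1]
opening: 0.0598
gripper_force: 0.0
```

>>> {"fn": "jog_arm", "kwargs": {"rows": [{"ax": 0, "ay": 0.1155, "az": 0, "dx": -0.0268, "dy": 0, "dz": -0.0014, "hand": 0.06}, {"ax": 0, "ay": 0.1155, "az": 0, "dx": -0.0268, "dy": 0, "dz": -0.0014, "hand": 0.06}]}}

```text
t: 6.95
ee_pos: [0.6091, -0.0676, 0.2923]
ee_rot: [[-0.495, 0.788, -0.365], [0.639, 0.615, 0.461], [0.588, -0.005, -0.809]]
ft_force: [0.1, 0.4, -0.2]
opening: 0.0601
gripper_force: 0.0
```

Run:
```python
from h import *
st()
p,R=gp(NE+[0,0,.03],308); plan(p,R,4)
p,R=gp(NK,220,.05); print(p);plan(p,R,16)
```

```text
t 6.95 p [ 0.6091 -0.0676  0.2923] z [-0.365  0.461 -0.809] y [ 0.788  0.615 -0.005] q [ 41.2  49.9 -48.7  87.2   6.7  78.7  32.6] f [ 0.1  0.4 -0.2] open 0.0601 0.0
4 rows: rot [ 0.0004  0.0086 -0.0025] shift [ 0.0002  0.0005 -0.0013] | 0.52 0.0015
[0.34154085 0.27210009 0.17777146]
16 rows: rot [-0.0004 -0.0938 -0.0006] shift [ 0.0302 -0.      0.0056] | 5.38 0.0308
```

>>> {"fn": "jog_arm", "kwargs": {"rows": [{"ax": 0, "ay": -0.0938, "az": -0.0006, "dx": 0.0302, "dy": 0, "dz": 0.0056, "hand": 0.06}, {"ax": 0, "ay": -0.0938, "az": -0.0006, "dx": 0.0302, "dy": 0, "dz": 0.0056, "hand": 0.06}, {"ax": 0, "ay": -0.0938, "az": -0.0006, "dx": 0.0302, "dy": 0, "dz": 0.0056, "hand": 0.06}, {"ax": 0, "ay": -0.0938, "az": -0.0006, "dx": 0.0302, "dy": 0, "dz": 0.0056, "hand": 0.06}, {"ax": 0, "ay": -0.0938, "az": -0.0006, "dx": 0.0302, "dy": 0, "dz": 0.0056, "hand": 0.06}, {"ax": 0, "ay": -0.0938, "az": -0.0006, "dx": 0.0302, "dy": 0, "dz": 0.0056, "hand": 0.06}, {"ax": 0, "ay": -0.0938, "az": -0.0006, "dx": 0.0302, "dy": 0, "dz": 0.0056, "hand": 0.06}, {"ax": 0, "ay": -0.0938, "az": -0.0006, "dx": 0.0302, "dy": 0, "dz": 0.0056, "hand": 0.06}]}}

```text
t: 7.62
ee_pos: [0.4599, 0.123, 0.3203]
ee_rot: [[-0.615, 0.784, 0.08], [0.778, 0.62, -0.103], [-0.13, -0.002, -0.991]]
ft_force: [0.0, 1.0, 0.1]
opening: 0.0601
gripper_force: 0.0
```

Run:
```python
from h import *
st()
p,R=gp(NK,220,.05); plan(p,R,8)
```

```text
t 7.6167 p [0.4599 0.123  0.3203] z [ 0.08  -0.103 -0.991] y [ 0.784  0.62  -0.002] q [ 17.1  20.5 -44.5 118.4  29.2  48.9  -6.8] f [0.  1.  0.1] open 0.0601 0.0
8 rows: rot [-0.0004 -0.0927 -0.0002] shift [ 0.0299 -0.      0.0057] | 5.31 0.0304
```

>>> {"fn": "jog_arm", "kwargs": {"rows": [{"ax": 0, "ay": -0.0927, "az": 0, "dx": 0.03, "dy": 0, "dz": 0.0057, "hand": 0.06}, {"ax": 0, "ay": -0.0927, "az": 0, "dx": 0.03, "dy": 0, "dz": 0.0057, "hand": 0.06}, {"ax": 0, "ay": -0.0927, "az": 0, "dx": 0.03, "dy": 0, "dz": 0.0057, "hand": 0.06}, {"ax": 0, "ay": -0.0927, "az": 0, "dx": 0.03, "dy": 0, "dz": 0.0057, "hand": 0.06}, {"ax": 0, "ay": -0.0927, "az": 0, "dx": 0.03, "dy": 0, "dz": 0.0057, "hand": 0.06}, {"ax": 0, "ay": -0.0927, "az": 0, "dx": 0.03, "dy": 0, "dz": 0.0057, "hand": 0.06}, {"ax": 0, "ay": -0.0927, "az": 0, "dx": 0.03, "dy": 0, "dz": 0.0057, "hand": 0.06}, {"ax": 0, "ay": -0.0927, "az": 0, "dx": 0.03, "dy": 0, "dz": 0.0057, "hand": 0.06}]}}

```text
t: 8.28
ee_pos: [0.3411, 0.2731, 0.1786]
ee_rot: [[-0.405, 0.782, 0.473], [0.506, 0.623, -0.597], [-0.762, -0.002, -0.648]]
ft_force: [1.0, -0.4, -0.9]
opening: 0.0603
gripper_force: 0.0
```

Run:
```python
from h import *
st()
p,R=gp(NK,220,.05); plan(p,R,4)
```

```text
t 8.2833 p [0.3411 0.2731 0.1786] z [ 0.473 -0.597 -0.648] y [ 0.782  0.623 -0.002] q [-34.6  42.  -29.9 122.9  68.1  74.4 -77.6] f [ 1.  -0.4 -0.9] open 0.0603 0.0
4 rows: rot [-0.0002 -0.0017  0.0004] shift [-0.     -0.0001  0.0003] | 0.1 0.0003
```

Run:
```python
from h import *
a,d,P=cloud("wrist");save(a,"w6.png");np.savez("w6.npz",a=a,P=P)
H=cv2.cvtColor(a,cv2.COLOR_RGB2HSV);q=P-NK;s=q@XB;e=q@YB
m=((H[...,0]<15)|(H[...,0]>172))&(H[...,1]>90)&(abs(e)<.03)&(s>-.015)&(s<.05)&(P[...,2]>.03)&(P[...,2]<.075)
c=lambda v:np.round(np.percentile(v,[1,50,99])*1000,1)
print(m.sum(),c(s[m]),c(e[m]),c(P[...,2][m]))
for lo in(-.012,-.004,.004,.012):
    k=m&(s>lo)&(s<lo+.006);print(lo,k.sum(),c(e[k]),c(P[...,2][k]))
```

```text
683 [10.3 13.9 16.5] [-10.7   3.2  17. ] [38.  43.4 48. ]Traceback (most recent call last):
  File "<stdin>", line 8, in <module>
  File "<stdin>", line 5, in <lambda>
    return _quantile_unchecked(
        a, q, axis, out, overwrite_input, method, keepdims, weights)
    return _ureduce(a,
                    func=_quantile_ureduce_func,
    ...<5 lines>...
                    overwrite_input=overwrite_input,
                    method=method)
    r = func(a, **kwargs)
    result = _quantile(arr,
                       quantiles=q,
    ...<2 lines>...
                       out=out,
                       weights=wgt)
    slices_having_nans = np.isnan(arr[-1, ...])
                                  ~~~^^^^^^^^^
IndexError: index -1 is out of bounds for axis 0 with size 0
```

View pics/w6.png

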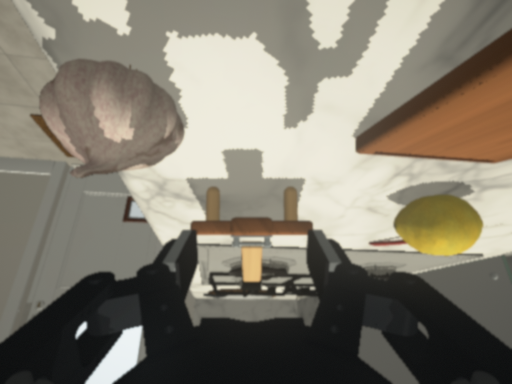

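The neck's end face shows at about (251,225), between the pads (195 and 312); the view is upside down, with the pegs above. The depth disagrees with the earlier fix by several mm, so I'll cross-check with the fixed cameras.

Run:
```python
from h import *
c=lambda v:np.round(np.percentile(v,[1,50,99])*1000,1)
def ana(n,a,P):
    H=cv2.cvtColor(a,cv2.COLOR_RGB2HSV);q=P-NK;s=q@XB;e=q@YB;z=P[...,2]
    w=((H[...,0]<15)|(H[...,0]>172))&(H[...,1]>90)&(z>.005)&(z<.09)
    for nm,m in(("neck",w&(abs(e)<.03)&(s>-.012)&(s<.05)),("panel",w&(abs(e)<.07)&(s>-.14)&(s<-.025)&(abs(e)>.02)),
      ("leg",(H[...,0]>12)&(H[...,0]<30)&(abs(e)<.03)&(s>-.16)&(s<-.07)&(z>.035)&(z<.1)),("near",(z>.02)&(z<.1)&(abs(e)<.12)&(s>.05)&(s<.2))):
        if m.sum()<5: print(n,nm,"none");continue
        print(n,nm,m.sum(),"s",c(s[m]),"e",c(e[m]),"z",c(z[m]),"slope",np.round(np.degrees(np.arctan(np.polyfit(s[m],z[m],1)[0])),1))
z=np.load("top.npz"); ana("scene0",z["a"],z["P"]); ana("top0",z["b"],z["P2"])
b,_,P=cloud("scene"); ana("scene",b,P)
b,_,P=cloud("top"); ana("top",b,P)
z=np.load("w5.npz"); ana("w5",z["a"],z["P"])
z=np.load("w6.npz"); ana("w6",z["a"],z["P"])
z=np.load("w1.npz"); ana("w1",z["a"],z["P"])
```

```text
scene0 neck 117 s [-11.9   5.   10.5] e [-13.1   0.8  12.8] z [44.3 53.5 58. ] slope -0.4
scene0 panel 645 s [-139.1  -71.5  -30.8] e [-48.6  22.2  49.4] z [14.9 34.6 45.9] slope 14.1
scene0 leg 115 s [-152.6  -96.5  -70.5] e [-20.3   0.5  25.7] z [35.1 40.9 48.5] slope 7.9
scene0 near 1825 s [ 57.  105.3 199.5] e [-119.2   38.    87.2] z [20.4 38.3 89.3] slope 16.6
top0 neck 120 s [-11.7  -1.1   9.1] e [-13.   -0.6  11.4] z [49.5 54.6 59.3] slope 14.1
top0 panel 1246 s [-138.8  -83.5  -32.1] e [-47.9  20.3  47.7] z [14.3 31.3 46.5] slope 15.7
top0 leg 243 s [-151.6  -98.8  -70.7] e [-9.3  0.7 10.9] z [35.1 40.8 49.2] slope 8.4
top0 near 1890 s [ 52.5  97.1 196.2] e [-119.4  -74.8   85.8] z [20.4 37.6 89.8] slope 18.8
scene neck 44 s [-11.8  -2.8   7.6] e [-6.3  6.6 13.5] z [47.4 54.6 57.1] slope 10.7
scene panel 570 s [-139.1  -79.9  -32.9] e [-47.6  26.   49.5] z [15.8 33.2 45.9] slope 14.5
scene leg 275 s [-152.2 -104.9  -70.3] e [-21.5   0.   18. ] z [35.2 58.2 78.3] slope -18.4
scene near 1086 s [ 60.2  99.4 199.8] e [-118.5   58.1   88. ] z [21.3 42.5 97.6] slope 13.4
top neck 
[... 622 characters left out ...]
none
w6 neck 683 s [10.3 13.9 16.5] e [-10.7   3.2  17. ] z [38.  43.4 48. ] slope 1.7
w6 panel 765 s [-29.3 -26.8 -25.1] e [-43.7  23.9  49.6] z [26.5 31.5 36.1] slope -61.9
w6 leg 738 s [-140.3 -109.3  -70.7] e [-9.2  2.  12.1] z [41.8 52.3 67.9] slope -18.0
w6 near 30672 s [ 52.9  94.3 185.5] e [-88.7  30.   83.5] z [20.3 83.9 99.8] slope -11.8
w1 neck 1274 s [-11.5   3.6  17.9] e [-12.8  -0.   12.7] z [48.5 53.5 57.7] slope 15.6
w1 panel 6281 s [-138.   -72.6  -25.8] e [-48.7 -20.5  47.2] z [12.3 31.4 45.2] slope 16.2
w1 leg 909 s [-140.9  -92.3  -70.4] e [-10.5  -0.8   9.1] z [35.  39.8 45.6] slope 8.8
w1 near 96 s [57.4 59.  62.8] e [-119.6   55.    74.6] z [20.  22.2 26.1] slope -32.2
```

Run:
```python
from h import *
z=np.load("top.npz")
for P in(z["P"],z["P2"]):
    q=P-NK;s=q@XB;e=q@YB;h=P[...,2]
    m=(h>.012)&(h<.08)&(e>.03)&(e<.13)&(s>.03)&(s<.15)
    print(m.sum(),[np.round(np.percentile(v[m],[2,50,98])*1000) for v in(s,e,h)])
st(); p,R=gp(NK,220); plan(p,R,5)
```

```text
607 [array([ 61.,  88., 103.]), array([37., 65., 88.]), array([15., 35., 50.])]
539 [array([ 52.,  76., 102.]), array([37., 62., 87.]), array([24., 38., 54.])]
t 8.4333 p [0.3389 0.2727 0.1752] z [ 0.466 -0.597 -0.653] y [ 0.78   0.625 -0.015] q [-34.6  42.4 -30.  123.   67.9  74.2 -77.2] f [ 1.  -0.7  0.1] open 0.0602 0.0
5 rows: rot [-0.0013 -0.0027  0.0027] shift [-0.0008  0.0004  0.01  ] | 0.23 0.01
```

Run:
```python
from h import *
p,R=gp(NK,225,.02); plan(p,R,4)
```

```text
4 rows: rot [-0.0018  0.0185  0.0033] shift [-0.005   0.0004  0.0075] | 1.08 0.009
```

>>> {"fn": "jog_arm", "kwargs": {"rows": [{"ax": -0.002, "ay": 0.0185, "az": 0.003, "dx": -0.005, "dy": 0.0004, "dz": 0.0075, "hand": 0.05}, {"ax": -0.002, "ay": 0.0185, "az": 0.003, "dx": -0.005, "dy": 0.0004, "dz": 0.0075, "hand": 0.05}, {"ax": -0.002, "ay": 0.0185, "az": 0.003, "dx": -0.005, "dy": 0.0004, "dz": 0.0075, "hand": 0.05}, {"ax": -0.002, "ay": 0.0185, "az": 0.003, "dx": -0.005, "dy": 0.0004, "dz": 0.0075, "hand": 0.05}, {"ax": 0, "ay": 0, "az": 0, "dx": 0, "dy": 0, "dz": 0, "hand": 0.05}]}}

```text
t: 8.85
ee_pos: [0.3676, 0.2418, 0.176]
ee_rot: [[-0.426, 0.789, 0.443], [0.562, 0.614, -0.554], [-0.709, 0.013, -0.705]]
ft_force: [0.3, -0.7, -0.0]
opening: 0.0498
gripper_force: 0.0
```

Run:
```python
from h import *
st(); p,R=gp(NK,225); plan(p,R,3)
```

```text
t 8.85 p [0.3676 0.2418 0.176 ] z [ 0.443 -0.554 -0.705] y [0.789 0.614 0.013] q [-28.9  40.1 -29.2 124.7  70.9  68.  -75.5] f [ 0.3 -0.7 -0. ] open 0.0498 0.0
3 rows: rot [ 0.0005  0.0009 -0.0054] shift [ 0.003  -0.0006  0.0066] | 0.31 0.0073
```

Run:
```python
from h import *
optics.read_camera("scene"); st(); p,R=gp(NK,225); plan(p,R,3)
optics.read_camera("scene"); st(); plan(p,R,3)
T=np.eye(4);T[:3,:3]=tool(220);T[:3,3]=[.3411,.2731,.1786]
for i in range(4):
    D=np.eye(4);D[:3,:3]=Ro.from_rotvec([-.002,.0185,.003]).as_matrix();D[:3,3]=[-.005,.0004,.0075];T=T@D
print(T[:3,3],T[:3,2])
```

```text
t 8.9 p [0.3669 0.2428 0.1759] z [ 0.443 -0.554 -0.705] y [0.788 0.615 0.012] q [-29.   40.2 -29.3 124.6  70.9  68.1 -75.6] f [-0.5  0.4  0.8] open 0.0501 0.0
3 rows: rot [ 0.0007  0.0009 -0.0051] shift [ 0.0027 -0.0006  0.0068] | 0.3 0.0074
t 8.95 p [0.3663 0.2436 0.1757] z [ 0.443 -0.553 -0.706] y [0.788 0.616 0.012] q [-29.1  40.2 -29.3 124.6  70.9  68.1 -75.6] f [ 0.  -0.1 -0.1] open 0.0499 0.0
3 rows: rot [ 0.001   0.0007 -0.0048] shift [ 0.0024 -0.0006  0.007 ] | 0.28 0.0075
[0.36458347 0.24615416 0.17365408] [ 0.45259235 -0.55543473 -0.69760478]
```

>>> {"fn": "jog_arm", "kwargs": {"rows": [{"ax": 0.004, "ay": 0, "az": -0.006, "dx": 0.001, "dy": -0.001, "dz": 0.007, "hand": 0.05}, {"ax": 0.004, "ay": 0, "az": -0.006, "dx": 0.001, "dy": -0.001, "dz": 0.007, "hand": 0.05}, {"ax": 0, "ay": 0, "az": 0, "dx": 0.0015, "dy": 0, "dz": 0.0078, "hand": 0.05}, {"ax": 0, "ay": 0, "az": 0, "dx": 0, "dy": 0, "dz": 0, "hand": 0.05}, {"ax": 0, "ay": 0, "az": 0, "dx": 0, "dy": 0, "dz": 0, "hand": 0.05}, {"ax": 0, "ay": 0, "az": 0, "dx": 0, "dy": 0, "dz": 0, "hand": 0.05}]}}

```text
t: 9.45
ee_pos: [0.3713, 0.2335, 0.1558]
ee_rot: [[-0.442, 0.784, 0.437], [0.551, 0.621, -0.557], [-0.708, -0.006, -0.706]]
ft_force: [-0.2, -0.6, 0.0]
opening: 0.0503
gripper_force: 0.0
```

Run:
```python
from h import *
a,_,_=cloud("wrist");b,_,_=cloud("scene"); st(); p,R=gp(NK,225); plan(p,R,1)
save(np.hstack([cv2.resize(a,(400,300)),cv2.resize(b[120:240,220:380],(400,300))]),"w7.png")
```

```text
t 9.55 p [0.3713 0.2337 0.1561] z [ 0.437 -0.557 -0.706] y [ 0.783  0.622 -0.005] q [-28.7  42.5 -28.  124.8  73.1  67.  -76.3] f [-0.5  0.3 -0.2] open 0.0502 0.0
1 rows: rot [-0.0044  0.0011  0.0027] shift [ 0.0012  0.0006 -0.0005] | 0.3 0.0014
```

View pics/w7.png

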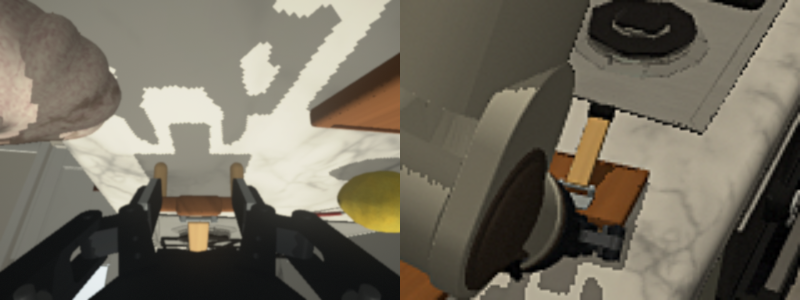

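The neck (199,204) sits centred between the pads (160 and 238). Closing firmly.

>>> {"fn": "jog_arm", "kwargs": {"force": 70, "rows": [{"ax": 0, "ay": 0, "az": 0, "dx": 0, "dy": 0, "dz": 0, "hand": 0.02}, {"ax": 0, "ay": 0, "az": 0, "dx": 0, "dy": 0, "dz": 0, "hand": 0.02}, {"ax": 0, "ay": 0, "az": 0, "dx": 0, "dy": 0, "dz": 0, "hand": 0.02}, {"ax": 0, "ay": 0, "az": 0, "dx": 0, "dy": 0, "dz": 0, "hand": 0.02}, {"ax": 0, "ay": 0, "az": 0, "dx": 0, "dy": 0, "dz": 0, "hand": 0.02}, {"ax": 0, "ay": 0, "az": 0, "dx": 0, "dy": 0, "dz": 0, "hand": 0.02}]}}

```text
t: 10.05
ee_pos: [0.3715, 0.2337, 0.1564]
ee_rot: [[-0.441, 0.783, 0.438], [0.551, 0.621, -0.557], [-0.708, -0.004, -0.706]]
ft_force: [-0.3, 1.8, 2.5]
opening: 0.027
gripper_force: 69.1
```

Run:
```python
from h import *
st()
o=get_obs(); p0=np.array(o["ee_pos"]);R0=np.array(o["ee_rot"])
E=NK-.142*XB; E[2]=.006
def pose(dg,dE):   # rotate about lower edge by dg, then shift
    r=Ro.from_rotvec(-YB*np.radians(dg)).as_matrix()
    if (r@XB)[2]<0: r=r.T
    return E+dE+r@(p0-E), r@R0
plan(p0+[0,0,.006],R0,1)
p,R=pose(80,-.004*XB+[0,0,.005]); print(p); plan(p,R,16)
```

```text
t 10.05 p [0.3715 0.2337 0.1564] z [ 0.438 -0.557 -0.706] y [ 0.783  0.621 -0.004] q [-28.7  42.4 -28.  124.8  73.1  67.  -76.3] f [-0.3  1.8  2.5] open 0.027 69.05540585517883
1 rows: rot [-0. -0.  0.] shift [-0.0042 -0.     -0.0042] | 0.0 0.006
[ 0.59498857 -0.04721532  0.28362034]
16 rows: rot [-0.0002  0.0873 -0.0004] shift [-0.0253 -0.0001 -0.0054] | 5.0 0.0258
```

>>> {"fn": "jog_arm", "kwargs": {"rows": [{"ax": 0, "ay": 0, "az": 0, "dx": -0.002, "dy": 0, "dz": -0.002, "hand": 0.02}, {"ax": 0, "ay": 0, "az": 0, "dx": -0.002, "dy": 0, "dz": -0.002, "hand": 0.02}, {"ax": 0, "ay": 0.0437, "az": 0, "dx": -0.0126, "dy": 0, "dz": -0.0027, "hand": 0.02}, {"ax": 0, "ay": 0.0437, "az": 0, "dx": -0.0126, "dy": 0, "dz": -0.0027, "hand": 0.02}, {"ax": 0, "ay": 0.0437, "az": 0, "dx": -0.0126, "dy": 0, "dz": -0.0027, "hand": 0.02}, {"ax": 0, "ay": 0.0437, "az": 0, "dx": -0.0126, "dy": 0, "dz": -0.0027, "hand": 0.02}, {"ax": 0, "ay": 0.0437, "az": 0, "dx": -0.0126, "dy": 0, "dz": -0.0027, "hand": 0.02}, {"ax": 0, "ay": 0.0437, "az": 0, "dx": -0.0126, "dy": 0, "dz": -0.0027, "hand": 0.02}]}}

```text
t: 10.72
ee_pos: [0.4017, 0.1948, 0.2219]
ee_rot: [[-0.541, 0.784, 0.306], [0.678, 0.621, -0.394], [-0.499, -0.006, -0.867]]
ft_force: [-0.2, -0.2, -3.0]
opening: 0.0267
gripper_force: 69.1
```

>>> {"fn": "jog_arm", "kwargs": {"rows": [{"ax": 0, "ay": 0.0437, "az": 0, "dx": -0.0126, "dy": 0, "dz": -0.0027, "hand": 0.02}, {"ax": 0, "ay": 0.0437, "az": 0, "dx": -0.0126, "dy": 0, "dz": -0.0027, "hand": 0.02}, {"ax": 0, "ay": 0.0437, "az": 0, "dx": -0.0126, "dy": 0, "dz": -0.0027, "hand": 0.02}, {"ax": 0, "ay": 0.0437, "az": 0, "dx": -0.0126, "dy": 0, "dz": -0.0027, "hand": 0.02}, {"ax": 0, "ay": 0.0437, "az": 0, "dx": -0.0126, "dy": 0, "dz": -0.0027, "hand": 0.02}, {"ax": 0, "ay": 0.0437, "az": 0, "dx": -0.0126, "dy": 0, "dz": -0.0027, "hand": 0.02}, {"ax": 0, "ay": 0.0437, "az": 0, "dx": -0.0126, "dy": 0, "dz": -0.0027, "hand": 0.02}, {"ax": 0, "ay": 0.0437, "az": 0, "dx": -0.0126, "dy": 0, "dz": -0.0027, "hand": 0.02}]}}

```text
t: 11.38
ee_pos: [0.455, 0.1275, 0.2782]
ee_rot: [[-0.612, 0.784, 0.102], [0.772, 0.621, -0.139], [-0.172, -0.006, -0.985]]
ft_force: [0.1, -0.3, -3.2]
opening: 0.0262
gripper_force: 69.1
```

```bash
cat >> h.py <<'E'
P0=np.array([.3715,.2337,.1564]);R0=np.array([[-.441,.783,.438],[.551,.621,-.557],[-.708,-.004,-.706]])
R0=Ro.from_matrix(R0).as_matrix()
E0=NK-.142*XB; E0[2]=.006
def pose(dg,dE):
    r=Ro.from_rotvec(-YB*np.radians(dg)).as_matrix()
    return E0+dE+r@(P0-E0), r@R0
def where():  # rotation so far and lower edge position, if grasp rigid
    o=get_obs(); R=np.array(o["ee_rot"])@R0.T; E=np.array(o["ee_pos"])+R@(E0-P0)
    print("turned",np.round(np.degrees(Ro.from_matrix(R).as_rotvec()@-YB),2),"edge moved x,y,z mm",np.round(1000*np.array([(E-E0)@XB,(E-E0)@YB,E[2]-E0[2]]),1))
E
python3 - <<'E'
from h import *
print(pose(20,0*XB)[0]); st(); where()
p,R=pose(80,-.004*XB+[0,0,.004]); plan(p,R,16)
E
```

```text
[0.41292025 0.18162761 0.23295003]
t 11.3833 p [0.455  0.1275 0.2782] z [ 0.102 -0.139 -0.985] y [ 0.784  0.621 -0.006] q [ 13.5  24.5 -42.7 120.7  38.   45.7 -16. ] f [ 0.1 -0.3 -3.2] open 0.0262 69.112229347229
turned 35.2 edge moved x,y,z mm [-2.6  1.8  5. ]
16 rows: rot [-0.0002  0.0489 -0.0004] shift [-0.014  0.    -0.003] | 2.8 0.0144
```

>>> {"fn": "jog_arm", "kwargs": {"rows": [{"ax": 0, "ay": 0.0485, "az": 0, "dx": -0.014, "dy": 0, "dz": -0.003, "hand": 0.02}, {"ax": 0, "ay": 0.0485, "az": 0, "dx": -0.014, "dy": 0, "dz": -0.003, "hand": 0.02}, {"ax": 0, "ay": 0.0485, "az": 0, "dx": -0.014, "dy": 0, "dz": -0.003, "hand": 0.02}, {"ax": 0, "ay": 0.0485, "az": 0, "dx": -0.014, "dy": 0, "dz": -0.003, "hand": 0.02}, {"ax": 0, "ay": 0.0485, "az": 0, "dx": -0.014, "dy": 0, "dz": -0.003, "hand": 0.02}, {"ax": 0, "ay": 0.0485, "az": 0, "dx": -0.014, "dy": 0, "dz": -0.003, "hand": 0.02}, {"ax": 0, "ay": 0.0485, "az": 0, "dx": -0.014, "dy": 0, "dz": -0.003, "hand": 0.02}, {"ax": 0, "ay": 0.0485, "az": 0, "dx": -0.014, "dy": 0, "dz": -0.003, "hand": 0.02}]}}

```text
t: 12.05
ee_pos: [0.5247, 0.0402, 0.3031]
ee_rot: [[-0.606, 0.784, -0.137], [0.767, 0.621, 0.164], [0.213, -0.006, -0.977]]
ft_force: [-0.3, -1.1, 1.7]
opening: 0.0265
gripper_force: 69.6
```

>>> {"fn": "jog_arm", "kwargs": {"rows": [{"ax": 0, "ay": 0.0485, "az": 0, "dx": -0.014, "dy": 0, "dz": -0.003, "hand": 0.02}, {"ax": 0, "ay": 0.0485, "az": 0, "dx": -0.014, "dy": 0, "dz": -0.003, "hand": 0.02}, {"ax": 0, "ay": 0.0485, "az": 0, "dx": -0.014, "dy": 0, "dz": -0.003, "hand": 0.02}, {"ax": 0, "ay": 0.0485, "az": 0, "dx": -0.014, "dy": 0, "dz": -0.003, "hand": 0.02}, {"ax": 0, "ay": 0.04, "az": 0, "dx": -0.011, "dy": 0, "dz": -0.003, "hand": 0.02}, {"ax": 0, "ay": 0.03, "az": 0, "dx": -0.008, "dy": 0, "dz": -0.002, "hand": 0.02}, {"ax": 0, "ay": 0, "az": 0, "dx": 0, "dy": 0, "dz": 0, "hand": 0.02}, {"ax": 0, "ay": 0, "az": 0, "dx": 0, "dy": 0, "dz": 0, "hand": 0.02}]}}

```text
t: 12.72
ee_pos: [0.5725, -0.0205, 0.2953]
ee_rot: [[-0.548, 0.785, -0.288], [0.7, 0.619, 0.357], [0.458, -0.006, -0.889]]
ft_force: [0.8, -2.5, 5.3]
opening: 0.0265
gripper_force: 70.1
```

Run:
```python
from h import *
b,d,P=cloud("scene"); t,_,P2=cloud("top"); st(); where()
save(np.hstack([cv2.resize(b[90:240,220:380],(400,375)),cv2.resize(t[120:240,260:388],(400,375))]),"s8.png")
p,R=pose(88,-.0045*XB+[0,0,-.0025]); plan(p,R,8)
```

```text
t 12.8167 p [ 0.5723 -0.02    0.2954] z [-0.287  0.356 -0.889] y [ 0.785  0.62  -0.006] q [ 41.3  44.6 -52.4  96.6  11.9  69.2  26. ] f [ 0.7 -3.7  5. ] open 0.0268 70.06625890731812
turned 72.32 edge moved x,y,z mm [-6.   1.2  5.2]
8 rows: rot [ 0.0001  0.0342 -0.0011] shift [-0.0101  0.0001 -0.0013] | 1.96 0.0102
```

View pics/s8.png

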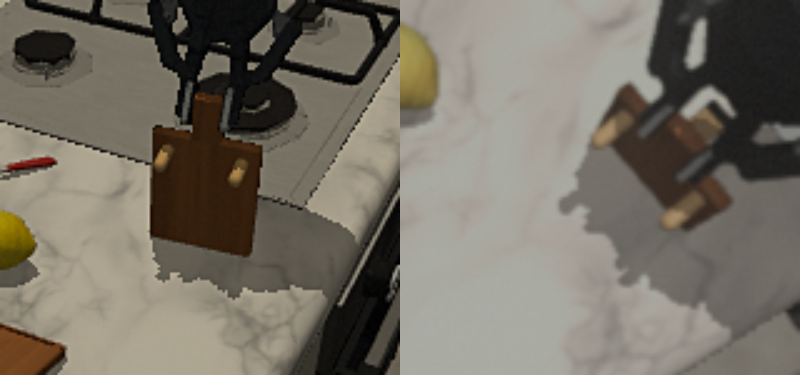

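The board is nearly upright, held by the neck, and the force says something already touches the table. I'll measure the actual lean and lower edge.

```bash
cat > face.py <<'E'
from h import *
def face():
    a,d,P=cloud("scene");H=cv2.cvtColor(a,cv2.COLOR_RGB2HSV);q=P-E0;s=q@XB;e=q@YB;z=P[...,2]
    m=((H[...,0]<15)|(H[...,0]>172))&(H[...,1]>100)&(abs(s)<.06)&(abs(e)<.07)&(z>.0)&(z<.2)
    m=cv2.erode(m.astype(np.uint8),np.ones((3,3)))>0
    x,zz,ee=s[m],z[m],e[m]
    k=np.ones(len(x),bool)
    for i in range(6):
        A=np.c_[zz,ee,np.ones(len(x))]; f=np.linalg.lstsq(A[k],x[k],rcond=None)[0]; k=abs(A@f-x)<.003
    print("face",m.sum(),k.sum(),"board pitch",90-np.degrees(np.arctan(f[0])),"yaw",np.degrees(np.arctan(f[1])),"face x at z=0",f[2],"z",zz[k].min(),zz[k].max(),"e",ee[k].min(),ee[k].max())
    st(); where()
E
python3 -c "from face import *; face()"
```

```text
face 734 692 board pitch 87.59895618971933 yaw 0.36156997490859727 face x at z=0 -0.006543867822321864 z 0.004755026847860819 0.1687740042397053 e -0.04538899737257236 0.049694327135820913
t 12.8667 p [ 0.5722 -0.0198  0.2954] z [-0.288  0.356 -0.889] y [ 0.785  0.62  -0.006] q [ 41.3  44.6 -52.4  96.7  11.9  69.2  26. ] f [ 0.4 -4.4  5.1] open 0.0268 70.09555578231812
turned 72.32 edge moved x,y,z mm [-5.8  1.2  5.2]
```

Run:
```python
from h import *
o=get_obs();p=np.array(o["ee_pos"]);R=np.array(o["ee_rot"])
plan(p+[0,0,.005],R,1)
C=E0-.0185*XB;C[2]=-.005   # tool raised 5 mm: same as pivot raised
r=Ro.from_rotvec(-YB*np.radians(15)).as_matrix()
plan(C+r@(p-C),r@R,8)
```

```text
1 rows: rot [-0. -0.  0.] shift [ 0.0023 -0.     -0.0044] | 0.0 0.005
8 rows: rot [ 0.0002  0.0327 -0.0001] shift [-0.0096  0.     -0.0028] | 1.87 0.01
```

>>> {"fn": "jog_arm", "kwargs": {"rows": [{"ax": 0, "ay": 0, "az": 0, "dx": 0.0023, "dy": 0, "dz": -0.0044, "hand": 0.02}, {"ax": 0, "ay": 0.033, "az": 0, "dx": -0.0096, "dy": 0, "dz": -0.0028, "hand": 0.02}, {"ax": 0, "ay": 0.033, "az": 0, "dx": -0.0096, "dy": 0, "dz": -0.0028, "hand": 0.02}, {"ax": 0, "ay": 0.033, "az": 0, "dx": -0.0096, "dy": 0, "dz": -0.0028, "hand": 0.02}, {"ax": 0, "ay": 0.033, "az": 0, "dx": -0.0096, "dy": 0, "dz": -0.0028, "hand": 0.02}, {"ax": 0, "ay": 0.033, "az": 0, "dx": -0.0096, "dy": 0, "dz": -0.0028, "hand": 0.02}, {"ax": 0, "ay": 0.033, "az": 0, "dx": -0.0096, "dy": 0, "dz": -0.0028, "hand": 0.02}, {"ax": 0, "ay": 0, "az": 0, "dx": 0, "dy": 0, "dz": 0, "hand": 0.02}]}}

```text
t: 13.53
ee_pos: [0.6078, -0.0657, 0.2814]
ee_rot: [[-0.479, 0.785, -0.392], [0.615, 0.619, 0.489], [0.627, -0.007, -0.779]]
ft_force: [-0.5, -0.4, -4.0]
opening: 0.0264
gripper_force: 69.4
```

```bash
python3 -c "from face import *; face()"
```

```text
face 1007 957 board pitch 99.70481095855473 yaw 0.6092802590856806 face x at z=0 -0.003758346501991628 z 0.009498699269647075 0.17039754537922622 e -0.04481037111568429 0.050187682674608505
t 13.5833 p [ 0.6074 -0.0644  0.2821] z [-0.392  0.488 -0.78 ] y [ 0.785  0.62  -0.007] q [ 42.7  53.1 -51.9  86.8   8.2  80.   31. ] f [ 0.3  0.7 -2.7] open 0.0268 69.44715857505798
turned 83.85 edge moved x,y,z mm [-7.1  1.4 11.1]
```

>>> {"fn": "jog_arm", "kwargs": {"rows": [{"ax": 0, "ay": 0.033, "az": 0, "dx": -0.0096, "dy": 0, "dz": -0.0028, "hand": 0.02}, {"ax": 0, "ay": 0.033, "az": 0, "dx": -0.0096, "dy": 0, "dz": -0.0028, "hand": 0.02}, {"ax": 0, "ay": 0, "az": 0, "dx": 0, "dy": 0, "dz": 0, "hand": 0.02}, {"ax": 0, "ay": 0, "az": 0, "dx": -0.0013, "dy": 0, "dz": 0.0015, "hand": 0.02}, {"ax": 0, "ay": 0, "az": 0, "dx": 0, "dy": 0, "dz": 0, "hand": 0.02}, {"ax": 0, "ay": 0, "az": 0, "dx": 0, "dy": 0, "dz": 0, "hand": 0.02}]}}

```text
t: 14.08
ee_pos: [0.6185, -0.0768, 0.2742]
ee_rot: [[-0.457, 0.783, -0.423], [0.58, 0.622, 0.526], [0.675, -0.005, -0.738]]
ft_force: [0.2, 0.5, -3.5]
opening: 0.0267
gripper_force: 69.6
```

```bash
python3 -c "from face import *; face()"
```

```text
face 1316 1243 board pitch 103.34537312579025 yaw 0.2585056314943433 face x at z=0 -0.0011200552406659403 z 0.011515176275603908 0.16978790088592272 e -0.046383130790129935 0.04838084860470369
t 14.1333 p [ 0.6186 -0.077   0.2743] z [-0.423  0.526 -0.738] y [ 0.783  0.622 -0.005] q [ 42.7  55.9 -51.7  83.5   7.2  83.4  32.3] f [ 0.4  0.2 -3.7] open 0.0267 69.56024765968323
turned 87.52 edge moved x,y,z mm [-7.2  0.2 11.7]
```

>>> {"fn": "jog_arm", "kwargs": {"rows": [{"ax": 0, "ay": 0, "az": 0, "dx": -0.0014, "dy": 0, "dz": 0.0015, "hand": 0.02}, {"ax": 0, "ay": 0, "az": 0, "dx": 0, "dy": 0, "dz": 0, "hand": 0.02}]}}

```text
t: 14.3
ee_pos: [0.6188, -0.0777, 0.2717]
ee_rot: [[-0.456, 0.783, -0.422], [0.58, 0.622, 0.526], [0.675, -0.005, -0.738]]
ft_force: [-0.4, -1.0, -3.2]
opening: 0.0268
gripper_force: 69.6
```

>>> {"fn": "jog_arm", "kwargs": {"rows": [{"ax": 0, "ay": 0, "az": 0, "dx": -0.0014, "dy": 0, "dz": 0.0015, "hand": 0.02}, {"ax": 0, "ay": 0, "az": 0, "dx": 0, "dy": 0, "dz": 0, "hand": 0.02}]}}

```text
t: 14.47
ee_pos: [0.619, -0.078, 0.2696]
ee_rot: [[-0.456, 0.784, -0.422], [0.58, 0.621, 0.527], [0.675, -0.005, -0.738]]
ft_force: [-0.1, -0.2, -3.3]
opening: 0.0271
gripper_force: 69.7
```

>>> {"fn": "jog_arm", "kwargs": {"rows": [{"ax": 0, "ay": 0, "az": 0, "dx": -0.0007, "dy": 0, "dz": 0.0007, "hand": 0.02}, {"ax": 0, "ay": 0, "az": 0, "dx": 0, "dy": 0, "dz": 0, "hand": 0.02}]}}

```text
t: 14.63
ee_pos: [0.6192, -0.0781, 0.2693]
ee_rot: [[-0.456, 0.784, -0.422], [0.58, 0.621, 0.527], [0.675, -0.004, -0.737]]
ft_force: [-0.7, -1.9, 2.3]
opening: 0.0272
gripper_force: 70.3
```

```bash
python3 -c "
from face import *
face()
b,d,P=cloud('scene'); t,_,_=cloud('top')
save(np.hstack([cv2.resize(b[90:240,220:380],(400,375)),cv2.resize(t[120:240,260:388],(400,375))]),'s9.png')"
```

```text
face 1144 1098 board pitch 103.51373613888482 yaw 0.30732210305041135 face x at z=0 -0.0033354343565600393 z 0.005490284083072834 0.165309467212317 e -0.04642537096403237 0.04853825722247993
t 14.6833 p [ 0.6192 -0.0782  0.2693] z [-0.422  0.527 -0.738] y [ 0.784  0.621 -0.004] q [ 42.7  56.3 -51.5  83.5   7.4  83.1  32.4] f [-0.2 -0.8  3.1] open 0.0266 70.28080701828003
turned 87.58 edge moved x,y,z mm [-8.2  0.2  6.9]
```

View pics/s9.png

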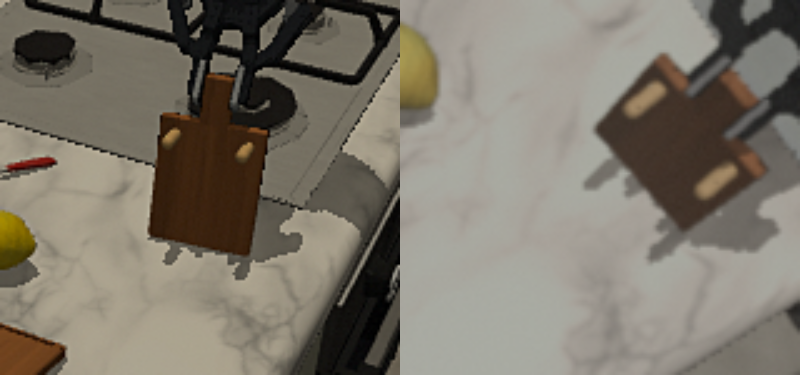

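The lower edge is on the table at about 103.5° pitch. A last half degree of tilt, then open slowly and back off along the tool axis.

>>> {"fn": "jog_arm", "kwargs": {"force": 20, "rows": [{"ax": 0, "ay": 0.007, "az": 0, "dx": -0.002, "dy": 0, "dz": -0.0006, "hand": 0.02}, {"ax": 0, "ay": 0, "az": 0, "dx": 0, "dy": 0, "dz": 0, "hand": 0.02}, {"ax": 0, "ay": 0, "az": 0, "dx": 0, "dy": 0, "dz": 0, "hand": 0.03}, {"ax": 0, "ay": 0, "az": 0, "dx": 0, "dy": 0, "dz": 0, "hand": 0.036}, {"ax": 0, "ay": 0, "az": 0, "dx": 0, "dy": 0, "dz": 0, "hand": 0.045}, {"ax": 0, "ay": 0, "az": 0, "dx": 0, "dy": 0, "dz": 0, "hand": 0.05}, {"ax": 0, "ay": 0, "az": 0, "dx": 0, "dy": 0, "dz": 0, "hand": 0.05}]}}

```text
t: 15.37
ee_pos: [0.6201, -0.0795, 0.2675]
ee_rot: [[-0.452, 0.784, -0.426], [0.577, 0.621, 0.531], [0.68, -0.005, -0.733]]
ft_force: [0.7, -0.1, -0.4]
opening: 0.05
gripper_force: 0.0
```

```bash
python3 -c "from face import *; face()"
```

```text
face 921 855 board pitch 103.82687139766863 yaw 0.3117463762429926 face x at z=0 -0.003362746557615233 z 0.0065793823168917 0.1657223540670575 e -0.045858571521479895 0.048621558524318216
t 15.4167 p [ 0.6202 -0.0795  0.2675] z [-0.425  0.531 -0.733] y [ 0.784  0.621 -0.005] q [ 42.7  56.7 -51.4  83.2   7.3  83.4  32.5] f [ 0.7 -0.3  0.8] open 0.0504 0.0
turned 87.97 edge moved x,y,z mm [-8.2  0.5  6. ]
```

It stands at 103.8°, as it should. Retreating.

>>> {"fn": "jog_arm", "kwargs": {"rows": [{"ax": 0, "ay": 0, "az": 0, "dx": 0, "dy": 0, "dz": -0.01, "hand": 0.05}, {"ax": 0, "ay": 0, "az": 0, "dx": 0, "dy": 0, "dz": -0.015, "hand": 0.05}, {"ax": 0, "ay": 0, "az": 0, "dx": 0, "dy": 0, "dz": -0.02, "hand": 0.05}, {"ax": 0, "ay": 0, "az": 0, "dx": 0, "dy": 0, "dz": -0.03, "hand": 0.05}, {"ax": 0, "ay": 0, "az": 0, "dx": 0, "dy": 0, "dz": -0.03, "hand": 0.05}, {"ax": 0, "ay": 0, "az": 0, "dx": 0, "dy": 0, "dz": -0.02, "hand": 0.05}, {"ax": 0, "ay": 0, "az": 0, "dx": 0, "dy": 0, "dz": 0, "hand": 0.05}, {"ax": 0, "ay": 0, "az": 0, "dx": 0, "dy": 0, "dz": 0, "hand": 0.05}]}}

```text
t: 16.08
ee_pos: [0.6739, -0.1466, 0.3604]
ee_rot: [[-0.453, 0.785, -0.423], [0.578, 0.62, 0.531], [0.679, -0.004, -0.734]]
ft_force: [-0.1, 0.3, -0.7]
opening: 0.0502
gripper_force: 0.0
```

Run:
```python
from face import *
face()
z=np.load("top.npz"); t,_,P=cloud("top")
D=np.abs(t[155:245,165:262].astype(int)-z["b"][155:245,165:262]).max(-1); print("plain board change",(D>40).mean())
print(order.close_job())
```

```text
face 1013 953 board pitch 103.79510176864942 yaw 0.4560093228625588 face x at z=0 -0.0034348908165542143 z 0.0063090186948090675 0.16575278843658145 e -0.04556981739378291 0.04852657659016062
t 16.1333 p [ 0.6732 -0.1458  0.3593] z [-0.425  0.531 -0.733] y [ 0.784  0.621 -0.005] q [ 41.8  56.1 -51.5  67.8   6.6  98.6  33.6] f [-1.5 -0.3 -0.3] open 0.0501 0.0
turned 87.95 edge moved x,y,z mm [-93.1   0.1  97.7]
plain board change 0.0
the job is handed in; nothing more can be done
None
```

The kickstand is swung out to its stop and the board stands by itself, leaning back about 14°; the plain board was not moved, the gripper is clear, and the job was handed in at about 16 s.

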